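# Open an interlocked gas lever bank by feel

## Task

Open the gas supply of the vial sampler: throw all three red-ball levers of the bank fully over, away from the robot, and leave them there. An internal interlock lets them go in one order only, which differs each time and cannot be seen, so try them gently: leave a lever that stops after a few millimetres, never force it (stay below 25 N), and come back to it later. Leave the two vials and the white beaker where they stand.

Things in the scene. Friction and masses are not known exactly. Their poses are not given: they have to be found in the camera images.
- bank: lever bank fixed to the bench: aluminium plate 240 (x) x 300 (y) x 10 mm carrying three identical white valve units, each 170 x 70 mm, top 90 mm above the bench, and a 20 mm steel pipe along the far edge. Origin: centre of the plate's underside. Its x axis points away from the robot, the way levers are thrown; y to the left along the row; yawed up to 0.25 rad either way.
- slot_left (a point): pivot of the left lever (bank +y, 85 mm from the middle one), 75 mm above the bench, inside its unit. Lever: 12 mm steel rod with a red ball, 32 mm diameter, centred 120 mm from the pivot; it swings in the bank's x-z plane. Shut, the ball centre is 47 mm nearer the robot than the pivot and 185 mm above the bench; upright, 195 mm up; fully over, 47 mm beyond the pivot, 185 mm up.
- slot_middle (a point): pivot of the middle lever, 75 mm above the bench; same lever. A free lever needs 2 to 4 N at the ball along its arc, up to 8 N if rubbed across the ball, and stays where it is left. A blocked one moves the same way for at most about 10 mm at the ball (its slack), then stops (force rises about 3 N per mm). More than 25 N on anything, squeezing by the fingers included, damages the bank.
- slot_right (a point): pivot of the right lever (bank -y, 85 mm from the middle one), 75 mm above the bench; same lever. A lever is released only once the one before it in the hidden order is within about 0.1 rad of fully over; a lever stays locked over once the next has been thrown.
- lever_a (a joint): angle of one of the three levers: 0 shut (leaning 0.4 rad to the robot), 0.8 rad fully over against its rubber stop (about 3 N per mm at the ball; leaning 0.4 rad away). It starts at 0 to 0.05. The units are interchanged each time: which slot holds a, b or c is not known beforehand.
- lever_b (a joint): angle of another of the three levers, as lever_a.
- lever_c (a joint): angle of the remaining lever, as lever_a.
- vial_1: bystander: upright glass vial with aluminium cap, 23 mm diameter, 75 mm high, loose on the bench to the left of the bank. Origin: centre of its underside, z axis up.
- vial_2: bystander: another such vial, to the right of the bank.
- beaker: bystander: open white beaker, 60 mm diameter, 70 mm high, to the right of the bank, nearer the robot. Origin: centre of its underside, z axis up.

How it is judged:
At the end, for the whole second after the job is handed in: all three levers are fully over (each within 0.07 rad of its 0.8 rad stop) and the two vials and the beaker stand upright within 20 mm of where they were (value of joint each of lever_a, lever_b, lever_c above 0.73 rad and distance of each of vial_1, vial_2, beaker from where it was at the start of the episode below 0.02 m and angle between each of vial_1, vial_2, beaker's own z axis and vertical below 0.2 rad); the robot touches nothing.
It fails at once if the arm or its gripper presses on anything with more than 25 N (contact force between any of the arm, the fingers and anything else above 25 N).
It fails at once if a vial or the beaker is moved more than 20 mm or tipped over (distance of any of vial_1, vial_2, beaker from where it was at the start of the episode above 0.02 m or angle between any of vial_1, vial_2, beaker's own z axis and vertical above 0.2 rad).
It also fails if it takes over 72 s, if anything falls off the work surface, if the arm or the gripper's body presses on something with over 40 N, if the wrist force passes 120 N, or if a joint passes its speed limit or range.

## Robot

A 6-joint arm with a two-finger parallel gripper is mounted at the origin on the work surface. World frame = base frame: x ahead of the robot, y to its left, z up, the work surface at z = 0. Lengths are in m, angles in rad, forces in N, time in s.
With the tool pointing down it reaches from about 0.325 to 0.925 m from the base axis. Payload 3.1 kg.
Tool frame: the origin (TCP) lies on the centre line of the jaws, within the pads' length; the fingertips stand 14 mm ahead of it and the grasp point (between the pads) lies 5 mm behind it (ctrl.tip_reach is the distance from the TCP to the fingertips, in m); z points along the fingers, x is the direction in which the jaws open and shut, and the axes are right-handed (so a half turn about z gives the same grasp; the last joint's range is limited). The gripper opens to 85 mm and grips with 20 to 120 N. Pads are 22 mm wide; open, the fingers measure 114 mm over their backs; the gripper's body (76 mm by 85 mm) begins 54 mm behind the grasp point. The pads swing forward as they close: fully open they stand 13 mm farther back than shut.
Start: joints at [-1.333, 0.217, 1.613, -0, 1.311, -0.112], TCP at [0.214, -0.587, 0.245] pointing down, gripper open.
Joint ranges: [-2.75, 2.75], [-0.78, 2.1], [0.31, 2.55], [-1.13, 4.27], [0.13, 2.63], [-2.58, 2.58]. Speed limits (rad/s): [2.79, 2.79, 3.14, 3.14, 3.14, 3.14].

## Interface

Orientations are given as a rotation vector (axis times angle).
In Python, from cell import ctrl, viewer gives the robot as it stands. Calls block until the motion is done:
- ctrl.movep(position, orientation): joint-space move of the TCP to a pose.
- ctrl.move_straight(position, rot=None, velocity=0.15, stop_force=None): straight line of the TCP; rot=None keeps the orientation; velocity is the mean speed in m/s. With stop_force (N) it stops when the force on the tool has changed by that much, and returns True; else False.
- ctrl.move_joints(angles): joint-space move.
- ctrl.grip(opening, grasp_force=None): finger opening in m; grasp_force is the grip in N (None keeps the last); returns when the fingers have stopped.
- ctrl.hold(seconds).
- ctrl.inverse_kinematics(position, orientation): joint angles nearest the present ones, or None.
- viewer.snapshot(name): name is "scene" or "top"; returns a dict with "image" (384x512x3 uint8, red, green, blue), "camera_matrix" (3x3 intrinsics, pixels), "view" (4x4, takes a point from world to camera coordinates). Camera axes: x right, y down, z forward; pixel columns grow to the right and rows downward; lengths in m; the calibration is good to about 2 mm. A picture is of the moment at which its call begins. There is no depth.
A pose or a line that the arm cannot do raises ctrl.MotionError and nothing moves.
- ctrl.close_job(): hands the job in, once; it reports no verdict.
Readings, each from a call of its own:
- ctrl.current_time(): time.
- ctrl.current_joints(): joint angles.
- ctrl.current_joint_vel(): joint speeds.
- ctrl.current_effort(): joint torques, N m.
- ctrl.current_position(): TCP position.
- ctrl.current_orientation(): TCP orientation.
- ctrl.current_ft_force(): force on the tool from outside, world axes, zero at the start.
- ctrl.current_wrist_torque(): the same for the moment, N m.
- ctrl.current_grip_width(): finger opening in m.
Only numpy, scipy, OpenCV 4.12 (cv2) and the standard library are available. Lean on these libraries where they do the work, as an engineer would, in place of code of your own. Each camera call takes 0.05 s, during which the arm holds its last target.

## Working session

There is one attempt and no reset: what is moved stays moved. The work goes in short steps, each a Python script; the robot and the scene stay as the last script left them, time stands still between calls to the robot, and variables do not carry over. Pictures are saved under pics/ and viewed, and the job is handed in when it is done.

```bash
ls; mkdir -p pics; python3 - <<'E'
from cell import ctrl, viewer
import cv2, numpy as np, pickle
d={}
for n in ("scene","top"):
    s=viewer.snapshot(n); d[n]=s
    cv2.imwrite(f"pics/{n}0.png",s["image"][:,:,::-1])
    print(n,np.round(s["camera_matrix"],1).tolist(),np.round(s["view"],3).tolist())
pickle.dump(d,open("snap0.pkl","wb"))
print(ctrl.current_time(),ctrl.current_position(),ctrl.current_orientation(),ctrl.tip_reach,ctrl.current_grip_width())
E
```

```text
pics
scene [[492.5, 0.0, 262.1], [0.0, 492.5, 193.9], [0.0, 0.0, 1.0]] [[-0.67, 0.742, -0.017, 0.404], [0.415, 0.356, -0.837, -0.18], [-0.615, -0.568, -0.547, 1.495], [0.0, 0.0, 0.0, 1.0]]
top [[427.1, 0.0, 258.1], [0.0, 427.1, 191.5], [0.0, 0.0, 1.0]] [[0.025, -1.0, 0.001, -0.024], [-0.995, -0.025, -0.094, 0.607], [0.094, 0.001, -0.996, 0.831], [0.0, 0.0, 0.0, 1.0]]
0.1 [ 0.21405107 -0.58645705  0.24409958] [-2.57292830e+00  1.80014634e+00  2.55718889e-03] 0.014 0.08545338165284687
```

View pics/scene0.png

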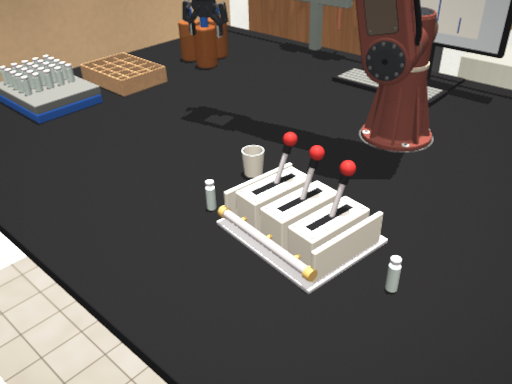

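View pics/top0.png

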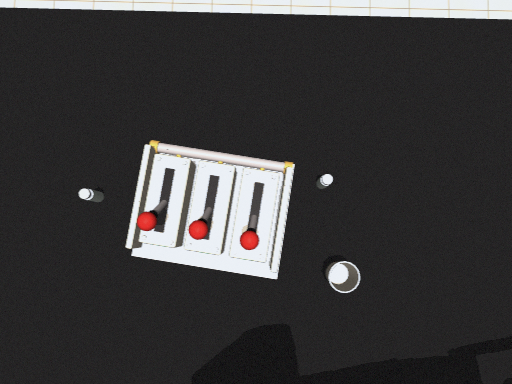

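The scene picture shows the three balls at about (348,168) left, (317,153) middle and (290,139) right. In the top picture they are at (147,221), (198,230) and (249,240). The vials are at (85,194) and (327,180), and the beaker is at (344,277). Next I'll triangulate the balls.

```bash
cat > see.py <<'E'
import cv2, numpy as np, pickle
def balls(s):
    hsv=cv2.cvtColor(s["image"],cv2.COLOR_RGB2HSV)
    m=((hsv[...,0]<6)|(hsv[...,0]>174))&(hsv[...,1]>200)&(hsv[...,2]>110)
    n,l,st,c=cv2.connectedComponentsWithStats(m.astype(np.uint8))
    return [(c[i],st[i][2:5]) for i in range(1,n) if 80<st[i][4]<800 and abs(st[i][2]-st[i][3])<6]
def P(s): return s["camera_matrix"]@s["view"][:3]
def ray(s,uv):
    V=s["view"];R=V[:3,:3];d=R.T@np.linalg.inv(s["camera_matrix"])@[*uv,1];return -R.T@V[:3,3],d
def plane(s,uv,z):
    o,d=ray(s,uv);return o+d*(z-o[2])/d[2]
def tri(d,uvs,uvt):
    X=cv2.triangulatePoints(P(d["scene"]),P(d["top"]),np.array(uvs,float).reshape(2,1),np.array(uvt,float).reshape(2,1)).ravel()
    X=X[:3]/X[3]
    e=[np.linalg.norm((q:=P(d[n])@[*X,1])[:2]/q[2]-uv) for n,uv in(("scene",uvs),("top",uvt))]
    return X,e
E
python3 - <<'E'
from see import *
d=pickle.load(open("snap0.pkl","rb"))
bs=sorted(balls(d["scene"]),key=lambda b:-b[0][0]); bt=sorted(balls(d["top"]),key=lambda b:b[0][0])
for b in bs+bt: print(np.round(b[0],1),b[1])
bs=[b for b in bs if 120<b[0][1]<190 and 270<b[0][0]<360]
X=[]
for a,b in zip(bs,bt):
    x,e=tri(d,a[0],b[0]); X.append(x); print(np.round(x,4),np.round(e,2), np.round(plane(d["top"],b[0],.185),4), np.round(plane(d["scene"],a[0],.185),4))
v=X[0]-X[2]; print(np.linalg.norm(v)/2, "yaw",np.arctan2(-v[0],v[1]))
for n in("scene","top"):
    # plate corners hint
    pass
t=d["top"]
for nm,uv,z in [("plate corner near L",(132,256),.01),("near R",(277,278),.01),("vial1 cap",(85,194),.075),("vial2 cap",(327,180),.075),("beaker rim",(344,277),.07),("pipe L",(154,145),.08),("pipe R",(289,166),.08)]:
    print(nm,np.round(plane(t,uv,z),3))
E
```

```text
[146.7 221.1] [ 18  19 221]
[197.9 229.5] [ 18  18 217]
[248.9 239.8] [ 18  19 217]Traceback (most recent call last):
  File "<stdin>", line 9, in <module>
IndexError: list index out of range
```

```bash
python3 - <<'E'
from see import *
d=pickle.load(open("snap0.pkl","rb"))
im=d["scene"]["image"]; hsv=cv2.cvtColor(im,cv2.COLOR_RGB2HSV)
for p in [(290,139),(317,153),(348,168)]: print(hsv[p[1]-6:p[1]+7:3,p[0]].tolist())
m=((hsv[...,0]<6)|(hsv[...,0]>174))&(hsv[...,1]>200)&(hsv[...,2]>110)
n,l,st,c=cv2.connectedComponentsWithStats(m.astype(np.uint8))
print([(st[i].tolist()) for i in range(1,n) if st[i][4]>30])
E
```

```text
[[1, 158, 255], [1, 158, 255], [1, 178, 243], [0, 188, 170], [1, 184, 122]]
[[1, 153, 255], [1, 160, 255], [1, 179, 242], [0, 187, 173], [1, 187, 132]]
[[1, 155, 255], [1, 158, 255], [1, 175, 248], [0, 188, 190], [1, 186, 144]]
[]
```

```bash
sed -i 's/hsv\[...,1\]>200)&(hsv\[...,2\]>110)/hsv[...,1]>125)\&(hsv[...,2]>85)/' see.py
python3 - <<'E'
from see import *
d=pickle.load(open("snap0.pkl","rb"))
bs=sorted(balls(d["scene"]),key=lambda b:-b[0][0]); bt=sorted(balls(d["top"]),key=lambda b:b[0][0])
for b in bs+bt: print(np.round(b[0],1),b[1])
bs=[b for b in bs if 120<b[0][1]<190 and 270<b[0][0]<360]
X=[]
for a,b in zip(bs,bt):
    x,e=tri(d,a[0],b[0]); X.append(x); print(np.round(x,4),np.round(e,2), np.round(plane(d["top"],b[0],.185),4), np.round(plane(d["scene"],a[0],.185),4))
v=X[0]-X[2]; print(np.linalg.norm(v)/2, "yaw",np.arctan2(-v[0],v[1]))
t=d["top"]
for nm,uv,z in [("plate corner near L",(132,256),.01),("near R",(277,278),.01),("vial1 cap",(85,194),.075),("vial2 cap",(327,180),.075),("beaker rim",(344,277),.07),("pipe L",(154,145),.08),("pipe R",(289,166),.08)]:
    print(nm,np.round(plane(t,uv,z),3))
E
```

```text
[347.4 167.4] [ 17  16 222]
[316.5 151.9] [ 16  15 197]
[289.8 138.2] [ 15  15 180]
[146.1 220.9] [ 20  19 294]
[198.  229.4] [ 19  20 283]
[248.8 239.8] [ 19  19 274]
[0.5395 0.1723 0.1881] [0.03 0.05] [0.5396 0.1732 0.185 ] [0.535  0.1695 0.185 ]
[0.5275 0.0879 0.1878] [0.15 0.26] [0.5278 0.0879 0.185 ] [0.5231 0.085  0.185 ]
[0.513  0.0047 0.1868] [0.08 0.14] [0.5131 0.0046 0.185 ] [0.5102 0.0026 0.185 ]
0.08485735178794755 yaw -0.1570597879130216
plate corner near L [0.471 0.244 0.01 ]
near R [ 0.434 -0.051  0.01 ]
vial1 cap [0.59  0.321 0.075]
vial2 cap [ 0.628 -0.139  0.075]
beaker rim [ 0.446 -0.174  0.07 ]
pipe L [0.687 0.193 0.08 ]
pipe R [ 0.652 -0.066  0.08 ]
```

```bash
python3 - <<'E'
from see import *
d=pickle.load(open("snap0.pkl","rb")); t=d["top"]
g=cv2.cvtColor(t["image"],cv2.COLOR_RGB2GRAY)
pts=[]
for u in range(140,272,3):
    r=np.where(g[200:300,u]>130)[0]
    pts.append((u,200+r.max()+.5))
W=np.array([plane(t,p,.01)[:2] for p in pts],np.float32)
vx,vy,x0,y0=cv2.fitLine(W,cv2.DIST_HUBER,0,.001,.001).ravel()
s=np.sign(vy); yaw=np.arctan2(-vx*s,vy*s)
n=np.array([np.cos(yaw),np.sin(yaw)]); yb=np.array([-n[1],n[0]])
res=(W-[x0,y0])@n; print("yaw",yaw,"res",np.abs(res).max())
near=np.array([x0,y0])@n; 
for b in sorted(balls(t),key=lambda b:b[0][0]):
    X=plane(t,b[0],.187)[:2]; print("bank-x from plate centre",X@n-near-.12,"bank y",X@yb)
E
```

```text
yaw -0.13603553 res 0.0009867931
bank-x from plate centre -0.043741287243159066 bank y 0.24423368186270866
bank-x from plate centre -0.04382005097854502 bank y 0.15840399527313417
bank-x from plate centre -0.04706973088128208 bank y 0.07407694543618915
```

```bash
cat > rob.py <<'E'
from cell import ctrl, viewer
import numpy as np
from scipy.spatial.transform import Rotation as Rn
YAW=-0.136
n=np.array([np.cos(YAW),np.sin(YAW)]); yb=np.array([-n[1],n[0]])
from see import *
def _o():
    d=pickle.load(open("snap0.pkl","rb")); t=d["top"]
    B=sorted(balls(t),key=lambda b:b[0][0])
    return {k:plane(t,b[0],.187)[:2] for k,b in zip("LMR",B)}
B0=_o()
YB={k:float(v@yb) for k,v in B0.items()}
XP=float(np.mean([B0[k]@n-o for k,o in zip("LMR",(-.0437,-.0438,-.0471))]))  # pivot bank-x
xt=np.array([*yb,0]); zt=np.array([0,0,-1.]); 
ROT=Rn.from_matrix(np.column_stack([xt,np.cross(zt,xt),zt])).as_rotvec()
OFF=.027; DZ=.006
def W(k,bx,z): return np.array([*((XP+bx)*n+YB[k]*yb),z])
def tcp(k,th): # TCP touching ball of lever k at joint angle th (arc, offset)
    a=th-.4; return W(k,.12*np.sin(a)-OFF, .075+.12*np.cos(a)+DZ)
def bx(): return float(ctrl.current_position()[:2]@n-XP)+OFF   # ball bank-x if in contact
def F(): 
    f=ctrl.current_ft_force(); return np.round([f[:2]@n,f[:2]@yb,f[2]],1)
def rep(s): print(s,"t%.1f"%ctrl.current_time(),"ballx %.1f"%(bx()*1e3),"F",F())
E
python3 - <<'E'
from rob import *
print(XP,YB,[np.round(tcp(k,t),3) for k in "LMR" for t in(0,.8)])
p=ctrl.current_position(); p[2]=.30; ctrl.move_straight(p)
q=W("M",-.115,.30); ctrl.movep(q,ROT); ctrl.grip(.010,20)
print(ctrl.current_grip_width(),np.round(ctrl.current_joints(),2)); rep("pre")
ctrl.move_straight(W("M",-.115,tcp("M",0)[2])); rep("low")
d={}
for nm in("scene","top"):
    s=viewer.snapshot(nm); cv2.imwrite(f"pics/{nm}1.png",s["image"][:,:,::-1])
E
```

```text
0.5548558019032587 {'L': 0.2442155262843428, 'M': 0.15838584014058585, 'R': 0.07405890346700492} [array([0.51 , 0.177, 0.192]), array([0.602, 0.164, 0.192]), array([0.498, 0.092, 0.192]), array([0.591, 0.079, 0.192]), array([0.487, 0.008, 0.192]), array([ 0.579, -0.005,  0.192])]
0.010108241910339724 [ 0.06 -0.17  1.91  0.    1.41 -1.38]
pre t3.9 ballx -88.0 F [ 0.  -0.1 -0.5]
low t4.8 ballx -87.3 F [-0.3  0.2 -0. ]
```

View pics/scene1.png

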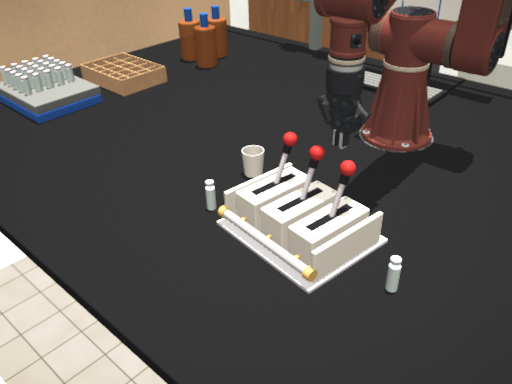

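View pics/top1.png

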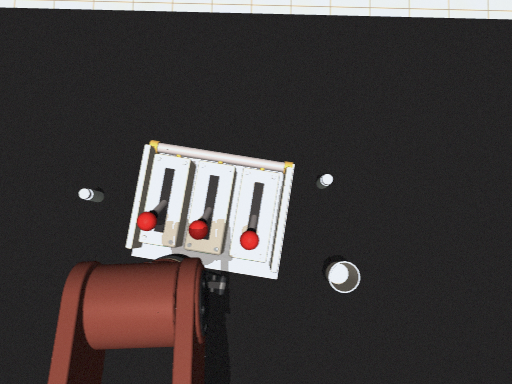

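The two fingertips, at about (342,138) in the scene picture, stand on the robot side of the middle ball, clear of everything. The balls have not moved. Next I'll probe the middle lever.

```bash
cat >> rob.py <<'E'
def probe(k):
    """returns True if lever went past its slack"""
    ctrl.move_straight(W(k,-.115,tcp(k,0)[2]),rot=ROT); 
    hit=ctrl.move_straight(tcp(k,-.08),velocity=.06,stop_force=6); rep(k+" near")
    if hit: rep("early hit"); return None
    hit=ctrl.move_straight(tcp(k,.24),velocity=.03,stop_force=9); rep(k+f" probe hit={hit}")
    return not hit
def back(k):
    p=ctrl.current_position(); ctrl.move_straight([*(p[:2]-.02*n),p[2]],velocity=.08)
    ctrl.move_straight(W(k,-.115,tcp(k,0)[2]),velocity=.15); rep(k+" back")
def throw(k):
    for th in (.4,.6,.76):
        hit=ctrl.move_straight(tcp(k,th),velocity=.04,stop_force=9); rep(k+f" th{th} hit={hit}")
        if hit: return False
    e=tcp(k,.8); e[:2]+=.006*n
    hit=ctrl.move_straight(e,velocity=.02,stop_force=8); rep(k+f" end hit={hit}")
    return True
E
python3 - <<'E'
from rob import *
r=probe("M")
print(r)
E
```

```text
M near t5.8 ballx -55.5 F [ 0.5 -0.2 -0.6]
M probe hit=True t6.6 ballx -36.0 F [-2.8  0.3  2.3]
False
```

```bash
python3 - <<'E'
from rob import *
rep("now")
hit=ctrl.move_straight(tcp("M",.24),velocity=.02,stop_force=7); rep(f"again {hit}")
ctrl.hold(.1); rep("held")
E
```

```text
now t6.6 ballx -36.0 F [-2.8  0.3  2.3]
again True t7.1 ballx -36.0 F [-2.8  0.3  1.9]
held t7.2 ballx -36.2 F [-1.8  0.6  2.3]
```

The middle lever stops at the same place twice, after about 8 mm, so it is blocked. I'll leave it and try the right one.

```bash
python3 - <<'E'
from rob import *
back("M")
r=probe("R"); print(r)
if r: print(throw("R")); back("R")
E
```

```text
M back t7.9 ballx -87.7 F [ 0.2 -0.5  0.1]
R near t9.3 ballx -55.5 F [-0.1  0.2  0.6]
R probe hit=True t10.2 ballx -35.9 F [-2.2 -0.2  1.6]
False
```

```bash
python3 - <<'E'
from rob import *
back("R")
r=probe("L"); print(r)
if r: print(throw("L")); back("L")
E
```

```text
R back t10.9 ballx -87.6 F [ 0.8 -0.6  0.2]
L near t12.9 ballx -55.5 F [-0.5  0.1 -0.2]
L probe hit=False t14.3 ballx -18.9 F [-1.5 -0.9  1.3]
True
L th0.4 hit=False t14.9 ballx 0.9 F [ 0.1 -0.4 -0.1]
L th0.6 hit=False t15.7 ballx 24.4 F [-0.6 -0.5 -0.3]
L th0.76 hit=False t16.3 ballx 42.8 F [-0.4  0.5 -0.4]
L end hit=False t17.0 ballx 50.8 F [-5.7 -0.2  2.3]
True
L back t18.4 ballx -87.0 F [ 0.1  0.5 -0.2]
```

The left lever went over. I'll check it in an image and try the middle one next.

```bash
cat >> rob.py <<'E'
def look(tag):
    d={}
    for nm in("scene","top"):
        d[nm]=viewer.snapshot(nm); cv2.imwrite(f"pics/{nm}{tag}.png",d[nm]["image"][:,:,::-1])
    for nm in d:
        for b in balls(d[nm]):
            X=plane(d[nm],b[0],.187)
            print(nm,np.round(b[0],1),b[1],"bankx %.1f"%((X[:2]@n-XP)*1e3),"banky %.3f"%(X[:2]@yb))
E
python3 - <<'E'
from rob import *
look(2)
r=probe("M"); print(r)
if r: print(throw("M"))
back("M")
E
```

```text
scene [286.7 138.3] [ 15  15 179] bankx -41.8 banky 0.070
scene [314.5 152.1] [ 16  16 197] bankx -41.9 banky 0.156
scene [314.3 185.1] [ 16  17 225] bankx 49.7 banky 0.246
top [156.6 166.4] [ 20  19 284] bankx 47.3 banky 0.244
top [198.3 226. ] [ 20  19 287] bankx -38.3 banky 0.159
top [249.7 234.3] [ 18  20 278] bankx -38.1 banky 0.074
M near t19.9 ballx -55.5 F [-0.5 -1.1 -0. ]
M probe hit=False t21.3 ballx -18.9 F [-2.6  0.6  3. ]
True
M th0.4 hit=False t22.0 ballx 0.9 F [-0.6  0.1 -0.5]
M th0.6 hit=False t22.7 ballx 24.4 F [ 0.4  0.3 -1.1]
M th0.76 hit=False t23.4 ballx 42.8 F [0.1 0.9 0.2]
M end hit=False t24.0 ballx 50.9 F [-6.  -0.3  2.2]
True
M back t25.4 ballx -87.0 F [-0.6 -0.5 -0.2]
```

View pics/scene2.png

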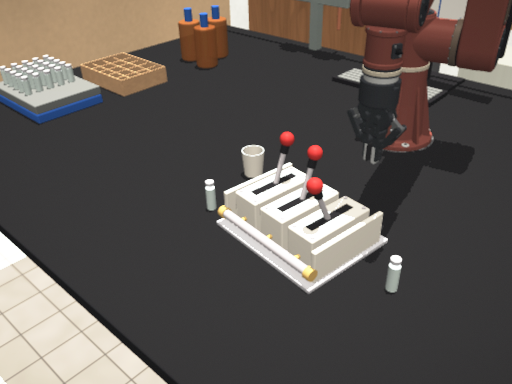

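The picture, taken before the middle throw, shows the left ball fully over at (314,185), bank x about +47 mm. The vials and beaker are unmoved. The middle lever has since gone over as well, which leaves the right one.

```bash
python3 - <<'E'
from rob import *
r=probe("R"); print(r)
if r: print(throw("R"))
back("R")
p=ctrl.current_position(); p[2]=.30; ctrl.move_straight(p); rep("up")
look(3)
E
```

```text
R near t26.8 ballx -55.5 F [-0.4 -0.1  0.8]
R probe hit=False t28.2 ballx -19.0 F [-1.2 -0.3 -0.2]
True
R th0.4 hit=False t28.9 ballx 0.8 F [-0.7  0.3 -0.5]
R th0.6 hit=False t29.6 ballx 24.3 F [-0.4 -0.1  0.4]
R th0.76 hit=False t30.2 ballx 42.7 F [-0.4  0.1 -0.1]
R end hit=False t30.9 ballx 50.9 F [-6.1  1.1  2.4]
True
R back t32.3 ballx -87.0 F [-0.5  0.2 -0.8]
up t33.2 ballx -87.6 F [-0.4 -0.6 -0.4]
scene [406.2  58.8] [ 23  21 158] bankx -678.7 banky -0.082
scene [256.1 153.3] [ 15  14 166] bankx 51.7 banky 0.079
scene [283.5 167.9] [ 16  17 203] bankx 49.8 banky 0.161
scene [314.4 185.1] [ 16  17 226] bankx 49.6 banky 0.246
top [156.6 166.3] [ 20  19 287] bankx 47.3 banky 0.244
top [207.6 174.4] [ 18  19 272] bankx 47.6 banky 0.158
top [258.2 182.5] [ 18  18 262] bankx 47.7 banky 0.074
```

```bash
cd pics; python3 -c "
import cv2
a=cv2.imread('scene3.png');b=cv2.imread('top3.png');cv2.imwrite('both3.png',cv2.resize(cv2.hconcat([a,b]),(800,300),interpolation=cv2.INTER_AREA))"
```

```text
(no output)
```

View pics/both3.png

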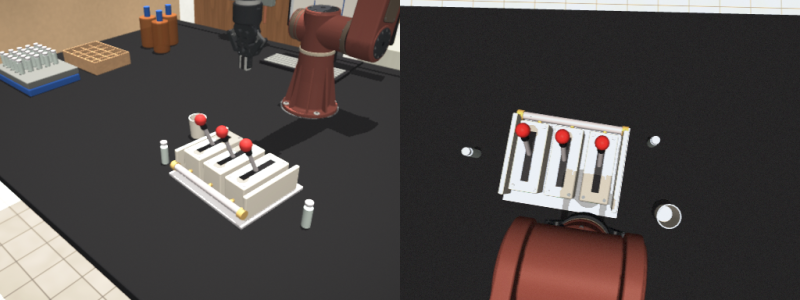

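All three balls now lie at bank x of about +47 mm (top picture, about (157,166), (208,174) and (258,182) at full resolution). The vials and beaker are where they were, and the gripper is clear. I'm handing the job in.

```bash
python3 -c "
from cell import ctrl
ctrl.close_job(); print(ctrl.current_time())"
```

```text
the job is handed in; nothing more can be done
the job is handed in; nothing more can be done
```

All three levers are fully over and the job is handed in; the arm finished at about 33 s of the 72 s allowed. I probed each lever with nearly closed fingers. The middle and right ones stopped after about 8–11 mm, so I left them. The left went freely, then the middle, then the right.

**Levers:** in the last top picture the balls lie 47.3–47.7 mm beyond their pivots, against 47 mm nominal for fully over. The scene camera read 50–52 mm, a 2–5 mm disagreement of the same kind as before the first move, so I put it down to calibration.

**Forces:** I read the force only at the end of each move. The highest was about 6 N, against the end stops. The moves against blocked levers were set to stop at a change of 9 N or less, so a brief peak may have been higher than what I read.

**Vials and beaker:** they stand upright where they were, judged by eye in the last pictures rather than measured again. The gripper was lifted clear of everything before I handed in.

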